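# Gather the bearings in a lidded parts case, then open it

### The arm

A 7-joint arm with a two-finger parallel gripper is mounted at the origin on the work surface. World frame = base frame: x ahead of the robot, y to its left, z up, the work surface at z = 0. Lengths are in m, angles in rad, forces in N, time in s.
With the tool pointing down it reaches from about 0.35 to 0.9 m from the base axis. Payload 8.1 kg.
Tool frame: the origin (TCP) lies at the very end of the fingers, on their centre line; the grasp point (between the pads) lies 19 mm behind it (arm.tcp_to_grasp is the z of the grasp point in the tool frame, in m); z points along the fingers, y is the line along which they close (so a half turn about z gives the same grasp; the last joint's range is limited). The gripper opens to 92 mm and grips with 3 to 60 N. Pads are 19 mm wide; open, the fingers measure 130 mm over their backs; the gripper's body (75 mm by 190 mm) begins 47 mm behind the grasp point.
Start: joints at [1.108, 0.434, 0.025, 1.573, -0.012, 1.134, -0.075], TCP at [0.22, -0.585, 0.227] pointing down, gripper open.
Joint ranges: [-2.62, 2.62], [-0.44, 2.09], [-1.27, 1.32], [0.08, 2.57], [-1.32, 4.46], [0.12, 2], [-2.74, 2.74]. Speed limits (rad/s): [2.22, 2.22, 3.01, 3.01, 3.14, 3.14, 3.14].

### API

Orientations are given as a rotation vector (axis times angle).
In Python, from cell import readout, vision, sign_off, arm gives the robot as it stands. The module is installed in compiled form; this text tells all that it offers.
- The arm moves only by the shell command python3 -m creep 'ROWS' [FORCE]. ROWS is JSON, a list of rows, each a list of 5 numbers: the shift along the tool's x, y, z in units of 4 cm (1.0 is 4 cm), then the turn about the tool's z in units of 4 degrees (1.0 is 4 degrees), then the opening, from 0 (shut) to 1 (fully open). A call has 1 to 12 rows; each row shifts and turns the commanded pose from where the row before left it, along the tool's axes as they then stand; what a row does not reach is not made up. A row lasts 1/8 s, in which the tool goes at most 62.5 mm and 10.7 degrees, less where a joint would pass 70% of its speed; a pose out of reach is approached as far as the arm can. A call with a number of a shift or a turn outside -1 to 1 is refused whole. A call with a gripper value outside its range is refused whole. The fingers move at their own pace and stop on an object; FORCE is the grip in N (left out, the last holds). Time passes only in rows, so rows that do not move let the fingers close. It gives the time, the measured TCP pose, the force, the opening and the grip force at its end, in the units of the state.
- readout.observe(): the state, without advancing time (a new reading comes with each control period).
- vision.get_image(name): name is "side" or "top"; returns a dict with "pixels" (480x640x3 uint8, blue, green, red), "z_map" (480x640 float32, m along the optical axis (not along the pixel's ray), 0 where there is no reading), "camera_matrix" (3x3 intrinsics, pixels), "position" and "rotation" of the camera in the world. Camera axes: x right, y up, looking along -z (the intrinsics and any distortion apply to the point x, -y, -z); pixel columns grow to the right and rows downward; lengths in m; the calibration is good to about 2 mm. A picture is of the moment at which its call begins.
- sign_off(): hands the job in; it is judged then, once.
The state is a dict: "clock": time; "joints": joint angles; "dq": joint speeds; "joint_efforts": joint torques, N m; "position": TCP position; "ee_rot": TCP orientation; "force": force on the tool from outside, world axes, zero at the start; "ft_torque": the same for the moment, N m; "width": opening from 0.0 (shut) to 1.0 (fully open); "gripper_force": force on a finger pad.
Only numpy, scipy, OpenCV 4.12 (cv2) and the standard library are available. Lean on these libraries where they do the work, as an engineer would, in place of code of your own. Each camera call takes 0.05 s, during which the arm holds its last target. There are 200 camera calls.

### The job

Pick up the orange parts case with its loose lid on and tilt it, black end down, until all three steel bearings have rolled over the sill into the pocket at the black end; the lid must stay on the case. Set the case down level and squarely in the middle of the green mat with its black end at the mat's black band and let go of it, then lift off the lid and lay it, handle up, lengthwise on the middle of the blue mat. Set things down, do not drop them, and leave the bottle, spool and bracket undisturbed and bump nothing against the lamp.

Things in the scene. Friction and masses are not known exactly. Their poses are not given: they have to be found in the camera images.
- case: Loose orange printed parts case, an open box 160 long (x) x 60 wide (y) x 40 mm high, walls and floor 4 mm, about 220 g; origin at the centre of its underside, z up. The black end wall is at -x, with a black tab at its rim 10 (x) x 40 x 6 mm sticking out beyond the 160. Pinch it from above across its 60 mm width at mid-length, below the rim, the lid's handle standing between the fingers (its top is 64 mm above the case's underside).
- black_end (a point): The middle of the case's black end wall, outside (80 mm from the case's origin along its -x, 20 mm up). It moves with the case.
- sill (a point): Crest of the sill inside the case, at case x = -20 mm, 4 mm above the inner floor: from there a ramp falls gently to the floor at x = +10 mm; on the other side a 56 mm long flat pocket reaches to the black end wall. Bearings roll over it at 30 degrees of lengthwise tilt or more, black end lowest (40 to 45 for a second is sure), and stay in the pocket when level.
- lid: Loose milky-clear plastic lid, about 70 g, on the case's rim: plate 158 x 58 x 4 mm, origin at the centre of the plate's underside, x lengthwise, z up. A block 148.5 x 48.5 x 6 mm under it drops into the case with 1.75 mm play; nothing else holds it. Red bar handle on top 60 (x) x 14 (y) x 20 mm high, top 24 mm above the origin. Lying on a mat the origin is 9 mm above the table.
- rod_a: One of three alike loose steel bearings in the case: a cylinder 16 mm in diameter and 50 mm long lying across the case, 45 g; origin at its centre, y along its axis (x and z turn as it rolls). It starts at the end away from the black one.
- rod_b: One of three alike loose steel bearings in the case: a cylinder 16 mm in diameter and 50 mm long lying across the case, 45 g; origin at its centre, y along its axis (x and z turn as it rolls). It starts at the end away from the black one.
- rod_c: One of three alike loose steel bearings in the case: a cylinder 16 mm in diameter and 50 mm long lying across the case, 45 g; origin at its centre, y along its axis (x and z turn as it rolls). It starts at the end away from the black one.
- mat_case: Fixed green mat 200 (x) x 100 (y) x 3 mm; origin at the centre of its underside on the table; a black band 30 mm wide lies along its -x end. The case goes on it with x axes alike.
- mat_lid: Fixed plain blue mat 200 (x) x 100 (y) x 3 mm; origin at the centre of its underside on the table. The lid goes on it, either way round.
- bottle: Bystander: blue bottle standing, 48 mm in diameter, 150 mm high, 250 g; origin at the centre of its underside.
- spool: Bystander: small orange and black filament spool lying flat, 96 mm in diameter, 50 mm high, 300 g; origin at the centre of its underside.
- bracket: Bystander: white printed angle bracket 70 x 55 x 70 mm high, 90 g; origin at the centre of its underside.
- lamp: Fixed task lamp, an obstacle 440 mm high: aluminium column 22 mm in diameter on a black flange 50 mm in diameter, with a black head 90 x 36 x 20 mm at the top that reaches from 15 mm before the column to 75 mm beyond it along +x, away from the robot; origin at the column's foot.

How it is judged:
On the way, in this order (a step that is already met when the one before it is completed fails the run):
1. all three bearings lie in the pocket at the black end of the lifted, tilted case, the lid still on (x of rod_a in the frame of case between -0.076 and -0.024 m and y of rod_a in the frame of case between -0.028 and 0.028 m and z of each of rod_a, rod_b, rod_c in the frame of case below 0.034 m and x of rod_b in the frame of case between -0.076 and -0.024 m and y of rod_b in the frame of case between -0.028 and 0.028 m and x of rod_c in the frame of case between -0.076 and -0.024 m and y of rod_c in the frame of case between -0.028 and 0.028 m and x of lid in the frame of case between -0.008 and 0.008 m and y of lid in the frame of case between -0.008 and 0.008 m and z of lid in the frame of case between 0.036 and 0.046 m and height (world z) of case above 0.03 m and angle between case's own z axis and vertical above 0.2 rad), for 0.2 s.
2. the case stands level and squarely on the green mat, black end at the black band, let go, the lid still on and the bearings in the pocket (x of rod_a in the frame of case between -0.076 and -0.024 m and y of rod_a in the frame of case between -0.028 and 0.028 m and z of each of rod_a, rod_b, rod_c in the frame of case below 0.034 m and x of rod_b in the frame of case between -0.076 and -0.024 m and y of rod_b in the frame of case between -0.028 and 0.028 m and x of rod_c in the frame of case between -0.076 and -0.024 m and y of rod_c in the frame of case between -0.028 and 0.028 m and x of case in the frame of mat_case between -0.02 and 0.02 m and y of case in the frame of mat_case between -0.02 and 0.02 m and z of case in the frame of mat_case between -0.001 and 0.007 m and x of black_end in the frame of mat_case below -0.055 m and angle between the x axis of case and the x axis of mat_case, either way round below 0.2 rad and angle between case's own z axis and vertical below 0.06 rad and linear speed of case below 0.02 m/s and angular speed of case below 0.2 rad/s and contact force between the fingers and case below 0.05 N and x of lid in the frame of case between -0.008 and 0.008 m and y of lid in the frame of case between -0.008 and 0.008 m and z of lid in the frame of case between 0.036 and 0.046 m), for 0.2 s.
At the end, for the whole second after the job is handed in: Case level and free on the green mat (20 mm, 0.2 rad of its middle and direction), black end at the band, all three bearings in the pocket; lid level, handle up, free on the blue mat (25 mm, 0.25 rad, either way round); all at rest (x of rod_a in the frame of case between -0.076 and -0.024 m and y of rod_a in the frame of case between -0.028 and 0.028 m and z of each of rod_a, rod_b, rod_c in the frame of case below 0.034 m and x of rod_b in the frame of case between -0.076 and -0.024 m and y of rod_b in the frame of case between -0.028 and 0.028 m and x of rod_c in the frame of case between -0.076 and -0.024 m and y of rod_c in the frame of case between -0.028 and 0.028 m and x of case in the frame of mat_case between -0.02 and 0.02 m and y of case in the frame of mat_case between -0.02 and 0.02 m and z of case in the frame of mat_case between -0.001 and 0.007 m and x of black_end in the frame of mat_case below -0.055 m and angle between the x axis of case and the x axis of mat_case, either way round below 0.2 rad and angle between case's own z axis and vertical below 0.06 rad and linear speed of each of case, lid below 0.02 m/s and angular speed of each of case, lid below 0.2 rad/s and contact force between the fingers and case below 0.05 N and x of lid in the frame of mat_lid between -0.025 and 0.025 m and y of lid in the frame of mat_lid between -0.025 and 0.025 m and z of lid in the frame of mat_lid between 0.005 and 0.014 m and angle between lid's own z axis and vertical below 0.08 rad and angle between the x axis of lid and the x axis of mat_lid, either way round below 0.25 rad and contact force between the fingers and lid below 0.05 N and linear speed of each of rod_a, rod_b, rod_c below 0.03 m/s); the robot touches nothing.
It fails at once if the lid comes off the case while the case is lifted or tilted ((height (world z) of case above 0.02 m or angle between case's own z axis and vertical above 0.15 rad) and not (x of lid in the frame of case between -0.008 and 0.008 m and y of lid in the frame of case between -0.008 and 0.008 m and z of lid in the frame of case between 0.036 and 0.046 m)).
It fails at once if the case is dropped: clear of its support by 30 mm or more and not held (height (world z) of case above 0.035 m and contact force between the fingers and case below 0.02 N).
It fails at once if the lid is dropped: off the case, more than 50 mm up and not held (height (world z) of lid above 0.06 m and distance between lid and case above 0.06 m and contact force between the fingers and lid below 0.02 N).
It fails at once if a bearing falls out of the case (distance between any of rod_a, rod_b, rod_c and case above 0.1 m).
It fails at once if a bystander is shifted by more than 20 mm or tipped, or the lamp is bumped (contact force between lamp and anything else above 2 N or distance of any of bottle, spool, bracket from where it was at the start of the episode above 0.02 m or angle between any of bottle, spool, bracket's own z axis and vertical above 0.25 rad).
It also fails if it takes over 72 s, if anything falls off the work surface, if the arm or the gripper's body presses on something with over 40 N, if the wrist force passes 120 N, or if a joint passes its speed limit or range.

## Working session

There is one attempt and no reset: what is moved stays moved. The work goes in short steps, Python scripts to look and compute and a shell command to move; the robot and the scene stay as the last step left them, time stands still between calls to the robot, and variables do not carry over. Pictures are saved under pics/ and viewed, at most 12 in all, crops included, and the job is handed in when it is done.

```bash
mkdir -p pics
cat > h.py <<'E'
import numpy as np, cv2
from cell import readout, vision
def grab(n):
    im=vision.get_image(n); return im
def pts(im):
    z=im["z_map"];K=im["camera_matrix"];v,u=np.mgrid[0:480,0:640]
    c=np.stack([(u-K[0,2])/K[0,0]*z,-(v-K[1,2])/K[1,1]*z,-z],-1)
    R=np.array(im["rotation"])
    if R.shape!=(3,3): R=cv2.Rodrigues(R)[0]
    P=c@R.T+np.array(im["position"]); P[z<=0]=np.nan
    return P
E
python3 - <<'E'
from h import *
for n in("top","side"):
    im=grab(n); cv2.imwrite(f"pics/{n}0.png",im["pixels"]); print(n,im["position"],im["rotation"],im["camera_matrix"]); np.savez(f"{n}0.npz",P=pts(im),px=im["pixels"])
print([k for k in im]); s=readout.observe(); print(s["ee_rot"],s["width"],s["force"],s["clock"])
E
```

```text
top [ 0.46878807 -0.01201223  1.20671374] [ 0.06157076 -0.06292466 -1.56324009] [[496.66113936   0.         328.67148906]
 [  0.         496.66113936 232.96242098]
 [  0.           0.           1.        ]]
side [0.16035048 0.69442344 1.05237746] [ 0.2541572  -0.92665307 -2.5106121 ] [[530.43460112   0.         320.9416149 ]
 [  0.         530.43460112 247.18735143]
 [  0.           0.           1.        ]]
['pixels', 'z_map', 'camera_matrix', 'position', 'rotation']
[-3.08950540e+00 -5.61748525e-01  6.48612242e-04] 0.9974012378593461 [-0.13737575  0.00900133 -0.56474946] 0.1
```

View pics/top0.png

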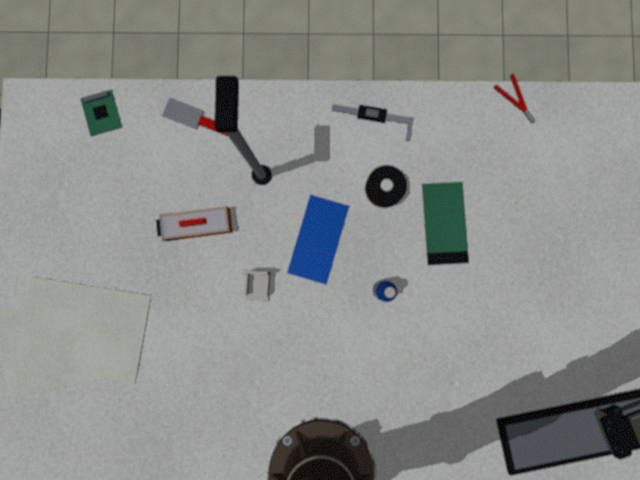

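View pics/side0.png

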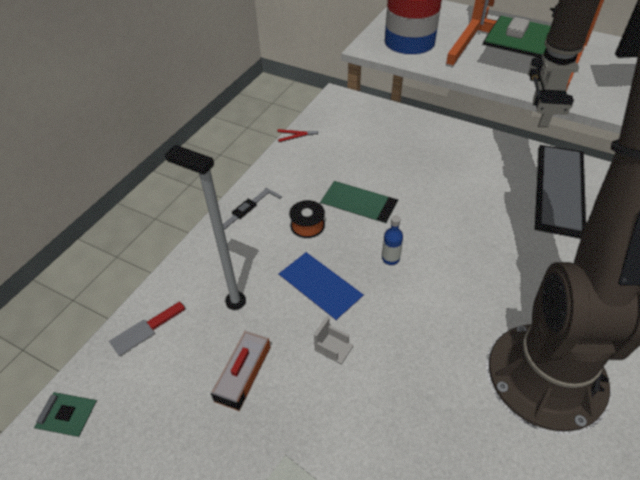

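The top view shows the case at (195,223) with its black end left (158,228). The blue mat is at (319,239), the green mat at (446,222) with its band at the bottom (448,257), and the lamp foot at (262,175). The bracket is at (258,285), bottle at (386,290) and spool at (386,186). The side view agrees.

```bash
cat > m.py <<'E'
from h import *
d=np.load("top0.npz");P=d["P"];px=d["px"];h=cv2.cvtColor(px,cv2.COLOR_BGR2HSV)
def rep(n,m,ux=None):
    m=m&np.isfinite(P[...,0]); k,l,s,c=cv2.connectedComponentsWithStats(m.astype(np.uint8)); i=1+s[1:,4].argmax(); Q=P[l==i]
    r=cv2.minAreaRect(Q[:,:2].astype(np.float32)*1000); print(n,"n",len(Q),"mean",Q.mean(0).round(3),"zmed",np.median(Q[:,2]).round(3),"zmax",Q[:,2].max().round(3),"rect",np.round(r[0],0),np.round(r[1],0),round(r[2],1))
    _,_,vt=np.linalg.svd((Q-Q.mean(0))[:,:2],full_matrices=False);print("   axis",np.degrees(np.arctan2(vt[0,1],vt[0,0])).round(1))
v,u=np.mgrid[0:480,0:640]
box=lambda a,b,c,e:(u>=a)&(u<=b)&(v>=c)&(v<=e)
H,S,V=h[...,0],h[...,1],h[...,2];z=P[...,2]
rep("case all",box(140,250,195,250)&(z>.02))
rep("handle",box(140,250,195,250)&(S>150)&(z>.05)&((H<8)|(H>172)))
rep("mat blue",box(270,360,185,295)&(H>100)&(H<125)&(S>120))
g=box(410,480,170,275)
rep("mat green+band",g&(((H>60)&(H<95)&(S>80))|(V<45)))
rep("band",g&(V<45)&box(420,475,245,270))
rep("lamp flange",box(245,280,160,190)&(V<60)&(z<.05))
rep("bracket",box(235,280,262,308)&(z>.01))
rep("bottle",box(365,405,275,305)&(z>.02))
rep("spool",box(360,412,160,210)&(z>.02))
E
python3 m.py; python3 -c "
from cell import readout,arm;s=readout.observe();import cv2,numpy as np
print(cv2.Rodrigues(np.array(s['ee_rot']))[0].round(3),s['position'],arm.tcp_to_grasp)"
```

```text
case all n 1906 mean [0.583 0.305 0.047] zmed 0.046 zmax 0.071 rect [584. 310.] [ 62. 171.] 7.6
   axis 97.9
handle n 123 mean [0.583 0.303 0.066] zmed 0.067 zmax 0.071 rect [583. 303.] [11. 57.] 8.4
   axis -82.9
mat blue n 3210 mean [0.549 0.014 0.005] zmed 0.005 zmax 0.012 rect [550.  13.] [ 98. 197.] 74.3
   axis 164.2
mat green+band n 3097 mean [ 0.591 -0.295  0.004] zmed 0.004 zmax 0.012 rect [ 592. -295.] [194.  97.] 3.6
   axis -176.4
band n 408 mean [ 0.507 -0.3    0.005] zmed 0.005 zmax 0.012 rect [ 507. -301.] [26. 95.] 3.6
   axis -87.1
lamp flange n 199 mean [0.702 0.149 0.013] zmed 0.012 zmax 0.05 rect [704. 151.] [40. 45.] 30.4
   axis -62.7
bracket n 468 mean [0.444 0.157 0.032] zmed 0.025 zmax 0.075 rect [439. 158.] [56. 69.] 86.8
   axis 146.2
bottle n 417 mean [ 0.431 -0.136  0.107] zmed 0.103 zmax 0.157 rect [ 429. -140.] [46. 47.] 89.5
   axis 156.4
spool n 1292 mean [ 0.676 -0.147  0.051] zmed 0.051 zmax 0.058 rect [ 676. -147.] [93. 95.] 1.9
   axis -84.4
[[ 0.936  0.352 -0.001]
 [ 0.352 -0.936  0.001]
 [-0.    -0.001 -1.   ]] [ 0.21980934 -0.58455254  0.22601116] -0.0188
```

```bash
cat > go.py <<'E'
import sys
from h import *
# go.py x y z yaw_deg(of tool x): what is left to do, in tool units
s=readout.observe();R=cv2.Rodrigues(np.array(s["ee_rot"]))[0];p=np.array(s["position"])
yaw=np.degrees(np.arctan2(R[1,0],R[0,0]))
x,y,z,w=map(float,sys.argv[1:5]); d=(w-yaw+180)%360-180
print("units now-axes",((np.array([x,y,z])-p)@R/.04).round(2),"turn",round(-d/4,2),"yaw",yaw.round(1),"p",p.round(4),"tilt",np.degrees(np.arccos(-R[2,2])).round(2),"w",round(s["width"],3),"gf",np.round(s["gripper_force"],2),"F",np.round(s["force"],1),"t",round(s["clock"],2),"j",np.round(s["joints"],2))
E
python3 -m creep '[[0.893,-0.917,-0.1,0,1],[0.893,-0.917,-0.1,0,1],[0.893,-0.917,-0.1,0,1],[0.893,-0.917,-0.1,0,1],[0.893,-0.917,-0.1,0,1],[0.893,-0.917,-0.1,0,1],[0.893,-0.917,0,0,1],[0.893,-0.917,0,0,1],[0.893,-0.917,0,0,1],[0.893,-0.917,0,0,1],[0.893,-0.917,0,0,1],[0.893,-0.917,0,0,1]]'
python3 -m creep '[[0.893,-0.917,0,0,1],[0.893,-0.917,0,0,1],[0.893,-0.917,0,0,1],[0.893,-0.917,0,0,1],[0.893,-0.917,0,0,1],[0.893,-0.917,0,0,1],[0,0,0,-1,1],[0,0,0,-1,1],[0,0,0,-1,1],[0,0,0,-1,1],[0,0,0,-1,1],[0,0,0,-1,1]]'
python3 -m creep '[[0,0,0,-1,1],[0,0,0,-1,1],[0,0,0,-1,1],[0,0,0,-1,1],[0,0,0,-1,1],[0,0,0,-1,1],[0,0,0,-1,1],[0,0,0,-1,1],[0,0,0,-1,1],[0,0,0,-1,1],[0,0,0,-1,1],[0,0,0,-1,1]]'
python3 go.py 0.589 0.26 0.12 97.8
```

```text
clock: 1.6
position: [0.4666, -0.0207, 0.2506]
ee_rot: [3.091, 0.562, -0.0]
force: [0.9, -1.3, 0.5]
width: 1.003
gripper_force: 0.0
clock: 3.1
position: [0.5892, 0.2591, 0.2502]
ee_rot: [2.905, 1.196, -0.002]
force: [0.0, -0.6, 0.3]
width: 0.996
gripper_force: 0.0
clock: 4.6
position: [0.5893, 0.259, 0.2502]
ee_rot: [-2.168, -2.274, 0.002]
force: [0.4, -0.0, 0.5]
width: 0.999
gripper_force: 0.0
units now-axes [ 0.03 -0.    3.25] turn -1.27 yaw 92.7 p [0.5893 0.259  0.2502] tilt 0.06 w 0.999 gf 0.0 F [ 0.4 -0.   0.5] t 4.6 j [-0.04  0.55 -0.73  1.44  0.38  1.29 -0.76]
```

```bash
python3 -m creep '[[0,0,0.7,-0.64,1],[0,0,0.8,-0.63,1],[0,0,0.8,0,1],[0,0,0.8,0,1],[0,0,0.8,0,1],[0,0,0.8,0,1],[0,0,0.6,0,1],[0,0,0.4,0,1],[0,0,0.3,0,1],[0,0,0.2,0,1],[0,0,0.1,0,1],[0,0,0,0,1]]' 6
python3 go.py 0.589 0.26 0.006 97.8
```

```text
clock: 6.1
position: [0.5895, 0.2593, 0.0004]
ee_rot: [2.067, 2.365, 0.0]
force: [-5.1, -3.6, 12.2]
width: 1.001
gripper_force: 6.2
units now-axes [ 0.02 -0.01 -0.14] turn -0.03 yaw 97.7 p [5.895e-01 2.593e-01 4.000e-04] tilt 0.06 w 1.001 gf 6.17 F [-5.1 -3.6 12.2] t 6.1 j [-0.1   0.8  -0.62  1.68  0.59  0.85 -0.85]
```

```bash
python3 -m creep '[[0,0,-0.2,0,1],[0,0,0,0,1],[0,0,0,0,0.6],[0,0,0,0,0.5],[0,0,0,0,0.5],[0,0,0,0,0.5],[0,0,0,0,0.5],[0,0,0,0,0.5]]' 6
python3 go.py 0.589 0.26 0.006 97.8
python3 - <<'E'
from h import *
im=grab("side");cv2.imwrite("pics/side1.png",cv2.resize(im["pixels"][250:450,150:390],None,fx=3,fy=3))
E
```

```text
clock: 7.1
position: [0.5894, 0.2593, 0.0066]
ee_rot: [-2.067, -2.365, 0.0]
force: [1.1, 0.1, -3.2]
width: 0.652
gripper_force: 6.0
units now-axes [ 0.02 -0.01  0.01] turn -0.03 yaw 97.7 p [0.5894 0.2593 0.0066] tilt 0.01 w 0.652 gf 6.0 F [ 1.1  0.1 -3.2] t 7.1 j [-0.1   0.8  -0.63  1.68  0.59  0.86 -0.84]
```

View pics/side1.png

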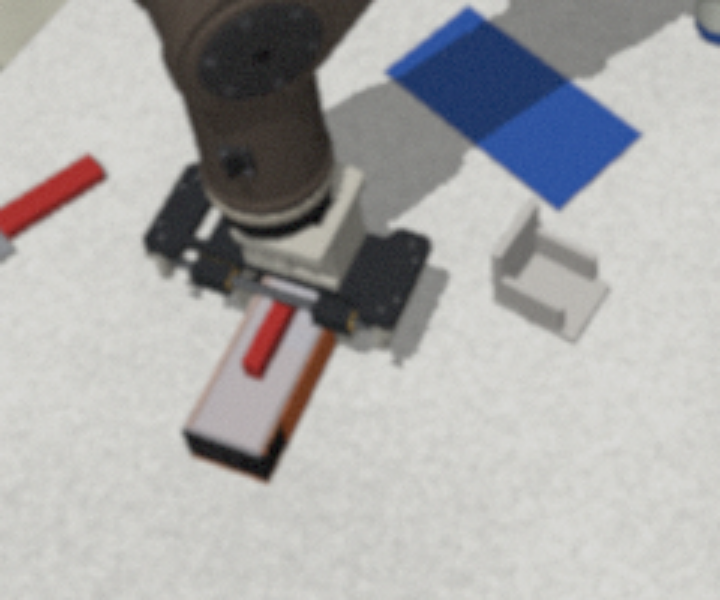

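The case is gripped near its far end (hand at about (300,270) in the crop), lid seated and bracket clear. Now I start the pivot about the black lower edge.

```bash
python3 -m creep '[[0.05,0,-0.18,0,0.5],[0.05,0,-0.18,0,0.5],[0.05,0,-0.18,0,0.5],[0.08,0,-0.17,0,0.5],[0.08,0,-0.17,0,0.5],[0.08,0,-0.17,0,0.5],[0,0,0,0,0.5]]' 6
python3 go.py 0.589 0.26 0.006 97.8
cat > tilt.py <<'E'
from h import *
import sys
im=grab("side");P=pts(im);h=cv2.cvtColor(im["pixels"],cv2.COLOR_BGR2HSV)
cv2.imwrite(sys.argv[1],cv2.resize(im["pixels"][250:450,150:390],None,fx=3,fy=3))
m=np.isfinite(P[...,0])&(P[...,2]>.03)&(h[...,1]>140)&((h[...,0]<6)|(h[...,0]>174))&(abs(P[...,0]-.583)<.03)&(P[...,1]>.2)&(P[...,1]<.5)
Q=P[m];c=Q.mean(0);_,_,vt=np.linalg.svd(Q-c,full_matrices=False);print("handle",len(Q),c.round(3),"axis",vt[0].round(3),"elev",np.degrees(np.arcsin(abs(vt[0,2]))).round(1))
E
python3 tilt.py pics/side2.png
```

```text
clock: 8.02
position: [0.5876, 0.2759, 0.0496]
ee_rot: [-2.067, -2.366, -0.003]
force: [0.5, 0.5, -2.4]
width: 0.656
gripper_force: 6.0
units now-axes [-0.4  -0.02  1.09] turn -0.02 yaw 97.7 p [0.5876 0.2759 0.0496] tilt 0.1 w 0.656 gf 6.0 F [ 0.5  0.5 -2.4] t 8.03 j [-0.11  0.75 -0.66  1.64  0.55  0.94 -0.83]
handle 194 [0.578 0.328 0.085] axis [-0.123  0.93  -0.346] elev 20.2
```

View pics/side2.png

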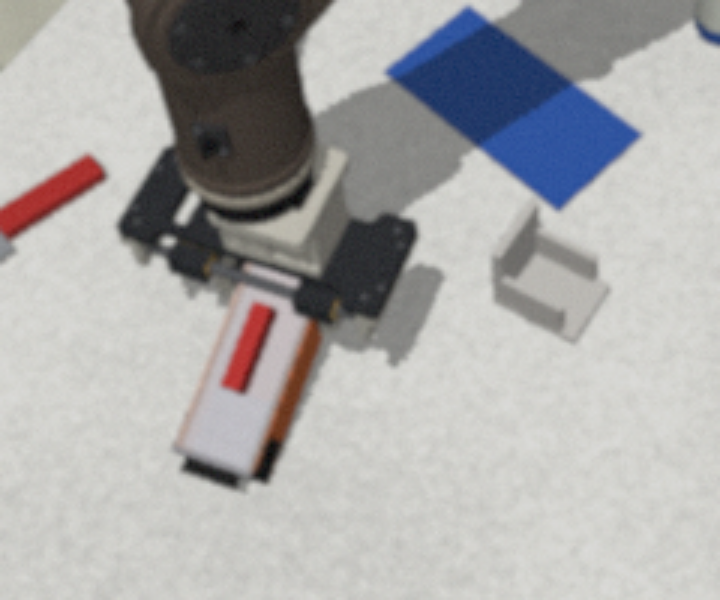

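It pivots as planned: the handle is at 20°, the lid is seated and the black edge is on the table near (215,470). Continuing to about 43° and holding.

```bash
python3 -m creep '[[0.11,0,-0.15,0,0.5],[0.11,0,-0.15,0,0.5],[0.11,0,-0.15,0,0.5],[0.13,0,-0.13,0,0.5],[0.13,0,-0.13,0,0.5],[0.13,0,-0.13,0,0.5],[0.13,0,-0.1,0,0.5],[0,0,0,0,0.5],[0,0,0,0,0.5],[0,0,0,0,0.5],[0,0,0,0,0.5],[0,0,0,0,0.5]]' 6
python3 go.py 0.589 0.26 0.006 97.8
python3 tilt.py pics/side3.png
```

```text
clock: 9.57
position: [0.5828, 0.3084, 0.0862]
ee_rot: [-2.068, -2.365, 0.0]
force: [-0.4, -0.1, -1.9]
width: 0.656
gripper_force: 6.0
units now-axes [-1.22 -0.01  2.01] turn -0.03 yaw 97.7 p [0.5828 0.3084 0.0862] tilt 0.01 w 0.656 gf 6.0 F [-0.4 -0.1 -1.9] t 9.57 j [-0.15  0.72 -0.68  1.59  0.51  1.01 -0.85]
handle 219 [0.573 0.361 0.099] axis [-0.109  0.761 -0.64 ] elev 39.8
```

View pics/side3.png

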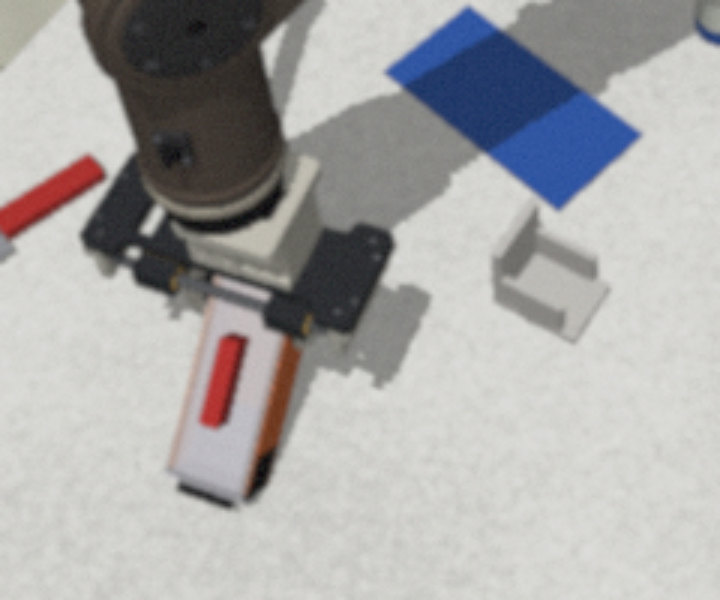

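```bash
python3 -m creep '[[0.18,0,-0.13,0,0.5],[0,0,0,0,0.5],[0,0,0,0,0.5],[0,0,0,0,0.5],[0,0,0,0,0.5],[0,0,0,0,0.5],[-0.18,0,0.13,0,0.5],[-0.13,0,0.13,0,0.5],[-0.13,0,0.13,0,0.5],[-0.13,0,0.13,0,0.5]]' 6
python3 -m creep '[[-0.11,0,0.15,0,0.5],[-0.11,0,0.15,0,0.5],[-0.11,0,0.15,0,0.5],[-0.09,0,0.17,0,0.5],[-0.09,0,0.17,0,0.5],[-0.09,0,0.17,0,0.5],[-0.06,0,0.18,0,0.5],[-0.06,0,0.18,0,0.5],[-0.06,0,0.18,0,0.5],[-0.04,0,0.1,0,0.5],[0,0,0,0,0.5]]' 6
python3 go.py 0.589 0.26 0.006 97.8
python3 tilt.py pics/side4.png
```

```text
clock: 10.88
position: [0.5851, 0.2921, 0.0702]
ee_rot: [2.068, 2.365, -0.001]
force: [0.3, -3.1, 0.6]
width: 0.651
gripper_force: 6.0
clock: 12.25
position: [0.5891, 0.2613, 0.0068]
ee_rot: [-2.066, -2.366, -0.001]
force: [-0.7, 2.2, -0.5]
width: 0.651
gripper_force: 6.0
units now-axes [-0.03 -0.01  0.02] turn -0.02 yaw 97.7 p [0.5891 0.2613 0.0068] tilt 0.06 w 0.651 gf 6.0 F [-0.7  2.2 -0.5] t 12.25 j [-0.1   0.8  -0.63  1.68  0.59  0.86 -0.85]
handle 169 [0.58  0.309 0.061] axis [-0.123  0.992 -0.033] elev 1.9
```

View pics/side4.png

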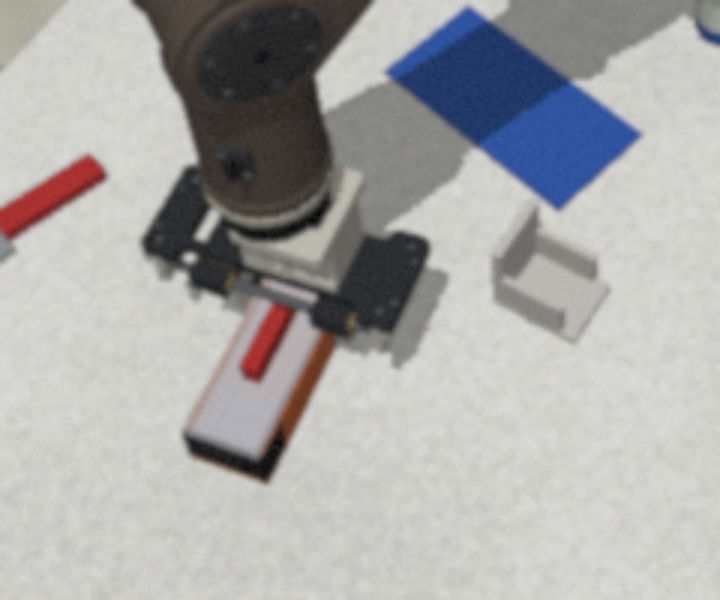

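Back level and seated. Now regrip over the combined centre of mass (case x ≈ -16 mm), hold firmly and lift slightly.

```bash
python3 -m creep '[[0,0,0,0,1],[0,0,0,0,1],[0,0,0,0,1],[0.5,0,0,0,1],[0.5,0,0,0,1],[0.5,0,0,0,1],[0,0,0,0,1],[0,0,0,0,0.5],[0,0,0,0,0.5],[0,0,0,0,0.5],[0,0,0,0,0.5],[0,0,0,0,0.5]]' 40
python3 go.py 0.580 0.322 0.0066 97.7
python3 -m creep '[[0,0,0,0,0.5],[0,0,-0.05,0,0.5],[0,0,-0.15,0,0.5],[0,0,-0.25,0,0.5],[0,0,0,0,0.5],[0,0,0,0,0.5]]' 40
python3 go.py 0.580 0.322 0.0066 97.7
python3 tilt.py pics/side5.png
```

```text
clock: 13.8
position: [0.5815, 0.3193, 0.0067]
ee_rot: [2.068, 2.364, -0.001]
force: [-0.1, -1.2, 0.2]
width: 0.653
gripper_force: 40.0
units now-axes [ 0.07 -0.03  0.  ] turn -0.01 yaw 97.7 p [0.5815 0.3193 0.0067] tilt 0.04 w 0.653 gf 40.0 F [-0.1 -1.2  0.2] t 13.8 j [-0.2   0.82 -0.62  1.63  0.58  0.89 -0.91]
clock: 14.55
position: [0.5813, 0.3199, 0.0248]
ee_rot: [2.067, 2.365, 0.0]
force: [0.1, -0.5, -4.0]
width: 0.652
gripper_force: 40.0
units now-axes [ 0.06 -0.02  0.46] turn -0.0 yaw 97.7 p [0.5813 0.3199 0.0248] tilt 0.01 w 0.652 gf 40.0 F [ 0.1 -0.5 -4. ] t 14.55 j [-0.19  0.8  -0.64  1.62  0.56  0.92 -0.9 ]
handle 15 [0.57  0.333 0.094] axis [ 0.333 -0.295 -0.896] elev 63.6
```

View pics/side5.png

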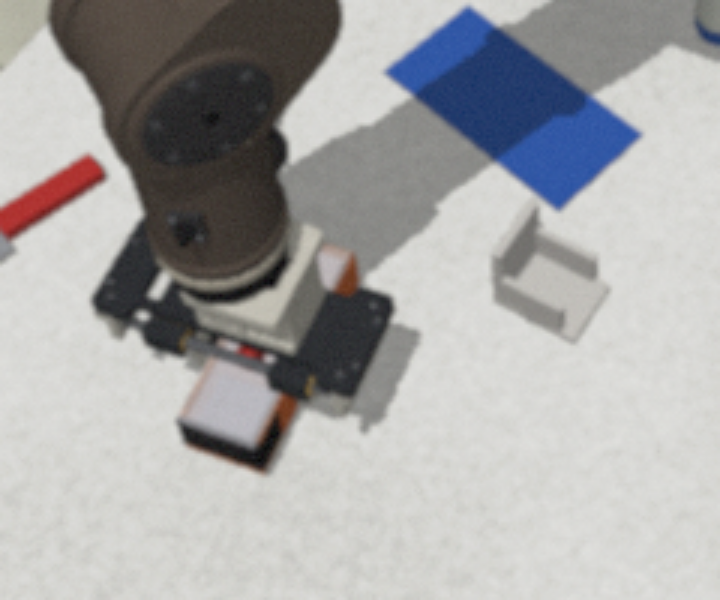

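Held level (crop: case between (235,430) and (340,270)), full weight on the wrist. Carry via x≈0.44, clear of the lamp.

```bash
python3 -m creep '[[0,0,-0.2,0,0.5],[0,0,-0.4,0,0.5],[0,0,-0.6,0,0.5],[0,0,-0.6,0,0.5],[0,0,-0.6,0,0.5],[0,0,-0.6,0,0.5],[0,0,-0.6,0,0.5],[0,0,-0.6,0,0.5],[0,0,-0.6,0,0.5],[0,0,-0.4,0,0.5],[0,0,-0.2,0,0.5]]' 40
python3 -m creep '[[-0.09,-0.26,0,0,0.5],[-0.16,-0.48,0,0,0.5],[-0.19,-0.56,0,0,0.5],[-0.19,-0.56,0,0,0.5],[-0.19,-0.56,0,0,0.5],[-0.19,-0.56,0,0,0.5],[-0.16,-0.48,0,0,0.5],[-0.09,-0.26,0,0,0.5]]' 40
python3 go.py 0.44 -0.25 0.24 183.6
```

```text
clock: 15.98
position: [0.5813, 0.3202, 0.2421]
ee_rot: [2.067, 2.365, 0.002]
force: [-0.2, 0.8, -5.0]
width: 0.649
gripper_force: 40.0
clock: 16.98
position: [0.4388, 0.249, 0.24]
ee_rot: [2.067, 2.366, -0.003]
force: [-0.1, -0.1, -4.6]
width: 0.65
gripper_force: 40.0
units now-axes [-12.37  -1.64   0.02] turn -21.47 yaw 97.7 p [0.4388 0.249  0.24  ] tilt 0.11 w 0.65 gf 40.0 F [-0.1 -0.1 -4.6] t 16.98 j [ 0.03  0.34 -0.83  1.79  0.28  1.13 -0.76]
```

```bash
python3 -m creep '[[-0.2,-0.03,0,0,0.5],[-0.35,-0.05,0,0,0.5],[-0.5,-0.07,0,0,0.5],[-0.57,-0.077,0,0,0.5],[-0.57,-0.077,0,0,0.5],[-0.57,-0.077,0,0,0.5],[-0.57,-0.077,0,0,0.5],[-0.57,-0.077,0,0,0.5],[-0.57,-0.077,0,0,0.5],[-0.57,-0.077,0,0,0.5],[-0.57,-0.077,0,0,0.5],[-0.57,-0.077,0,0,0.5]]' 40
python3 -m creep '[[-0.57,-0.077,0,0,0.5],[-0.57,-0.077,0,0,0.5],[-0.57,-0.077,0,0,0.5],[-0.57,-0.077,0,0,0.5],[-0.57,-0.077,0,0,0.5],[-0.57,-0.077,0,0,0.5],[-0.57,-0.077,0,0,0.5],[-0.57,-0.077,0,0,0.5],[-0.57,-0.077,0,0,0.5],[-0.5,-0.07,0,0,0.5],[-0.35,-0.05,0,0,0.5],[-0.2,-0.03,0,0,0.5]]' 40
python3 -m creep '[[0,0,0,-0.4,0.5],[0,0,0,-0.8,0.5],[0,0,0,-1,0.5],[0,0,0,-1,0.5],[0,0,0,-1,0.5],[0,0,0,-1,0.5],[0,0,0,-1,0.5],[0,0,0,-1,0.5],[0,0,0,-1,0.5],[0,0,0,-1,0.5],[0,0,0,-1,0.5],[0,0,0,-1,0.5]]' 40
python3 -m creep '[[0,0,0,-1,0.5],[0,0,0,-1,0.5],[0,0,0,-1,0.5],[0,0,0,-1,0.5],[0,0,0,-1,0.5],[0,0,0,-1,0.5],[0,0,0,-1,0.5],[0,0,0,-1,0.5],[0,0,0,-1,0.5],[0,0,0,-0.8,0.5],[0,0,0,-0.4,0.5]]' 40
python3 go.py 0.578 -0.296 0.24 183.6
```

```text
clock: 18.48
position: [0.4404, -0.0011, 0.2407]
ee_rot: [2.069, 2.364, 0.0]
force: [-0.7, 0.2, -4.6]
width: 0.651
gripper_force: 40.0
clock: 19.98
position: [0.4398, -0.2497, 0.2406]
ee_rot: [-2.068, -2.365, -0.0]
force: [-0.4, 0.5, -4.6]
width: 0.653
gripper_force: 40.0
clock: 21.48
position: [0.44, -0.2478, 0.2409]
ee_rot: [1.003, 2.977, 0.0]
force: [-0.9, -0.0, -4.7]
width: 0.649
gripper_force: 40.0
clock: 22.85
position: [0.44, -0.2481, 0.2409]
ee_rot: [-0.095, 3.14, 0.0]
force: [-0.5, -0.2, -4.9]
width: 0.652
gripper_force: 40.0
units now-axes [-3.37 -1.4   0.02] turn -0.03 yaw -176.5 p [ 0.44   -0.2481  0.2409] tilt 0.01 w 0.652 gf 40.0 F [-0.5 -0.2 -4.9] t 22.85 j [ 1.12  0.37 -0.92  1.79  0.32  1.15  1.72]
```

```bash
python3 -m creep '[[-0.24,-0.1,0,0,0.5],[-0.43,-0.18,0,0,0.5],[-0.5,-0.21,0,0,0.5],[-0.515,-0.21,0,0,0.5],[-0.515,-0.21,0,0,0.5],[-0.5,-0.21,0,0,0.5],[-0.43,-0.18,0,0,0.5],[-0.24,-0.1,0,0,0.5]]' 40
python3 -m creep '[[0,0,0.2,0,0.5],[0,0,0.4,0,0.5],[0,0,0.6,0,0.5],[0,0,0.6,0,0.5],[0,0,0.6,0,0.5],[0,0,0.6,0,0.5],[0,0,0.6,0,0.5],[0,0,0.6,0,0.5],[0,0,0.5,0,0.5],[0,0,0.4,0,0.5],[0,0,0.2,0,0.5]]' 40
python3 go.py 0.578 -0.296 0.0097 183.6
python3 - <<'E'
from h import *
im=grab("top");P=pts(im);cv2.imwrite("pics/top6.png",cv2.resize(im["pixels"][130:330,340:580],None,fx=3,fy=3))
E
```

```text
clock: 23.85
position: [0.5789, -0.2971, 0.2402]
ee_rot: [0.089, -3.14, -0.001]
force: [0.7, -0.1, -3.6]
width: 0.649
gripper_force: 40.0
clock: 25.22
position: [0.5772, -0.297, 0.0277]
ee_rot: [0.09, -3.139, -0.001]
force: [0.4, -0.1, -4.5]
width: 0.651
gripper_force: 40.0
units now-axes [-0.02  0.02  0.45] turn -0.08 yaw -176.7 p [ 0.5772 -0.297   0.0277] tilt 0.05 w 0.651 gf 40.0 F [ 0.4 -0.1 -4.5] t 25.23 j [ 0.84  0.8  -0.72  1.65  0.63  0.93  1.51]
```

View pics/top6.png

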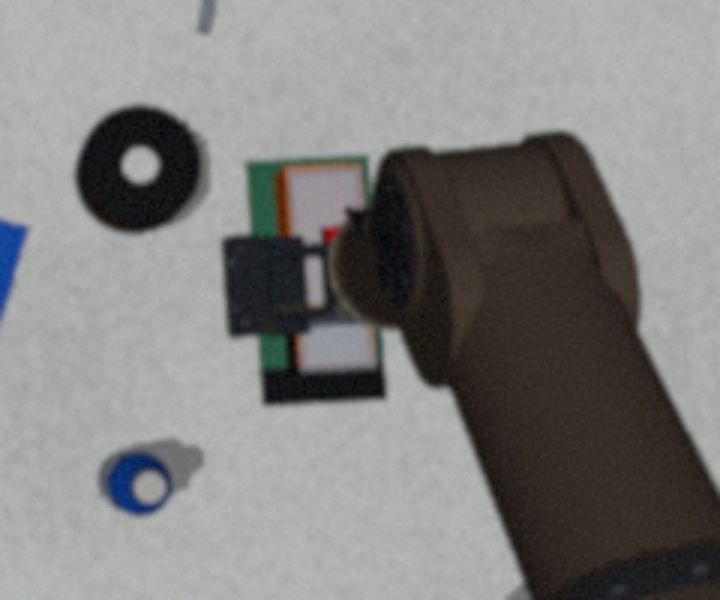

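The case is over the mat: white lid at (330,270) in the crop against the mat centre (315,280), with the offset explained by parallax. Its black end is at the band. Lower and release.

```bash
python3 -m creep '[[0,0,0.15,0,0.5],[0,0,0.15,0,0.5],[0,0,0.1,0,0.5],[0,0,0.05,0,0.5],[0,0,0,0,0.5],[0,0,0,0,0.72],[0,0,0,0,0.8],[0,0,0,0,0.9],[0,0,0,0,1],[0,0,0,0,1],[0,0,0,0,1],[0,0,0,0,1]]'
python3 -m creep '[[0,0,-0.2,0,1],[0,0,-0.5,0,1],[0,0,-0.6,0,1],[0,0,-0.6,0,1],[0,0,-0.6,0,1],[0,0,-0.6,0,1],[0,0,-0.4,0,1],[0.8,0.8,-0.4,0,1],[0.8,0.8,0,0,1],[0.8,0.8,0,0,1],[0.8,0.8,0,0,1],[0,0,0,0,1]]'
python3 - <<'E'
from h import *
im=grab("side");P=pts(im);px=im["pixels"];h=cv2.cvtColor(px,cv2.COLOR_BGR2HSV)
m=np.isfinite(P[...,0])&(P[...,2]>.05)&(P[...,2]<.085)&(h[...,1]>130)&((h[...,0]<6)|(h[...,0]>174))&(abs(P[...,0]-.592)<.08)&(abs(P[...,1]+.295)<.06)
print("handle side",m.sum(),P[m].mean(0) if m.any() else 0)
im2=grab("top");P=pts(im2);h=cv2.cvtColor(im2["pixels"],cv2.COLOR_BGR2HSV)
m=np.isfinite(P[...,0])&(P[...,2]>.05)&(P[...,2]<.085)&(h[...,1]>130)&((h[...,0]<6)|(h[...,0]>174))&(abs(P[...,0]-.592)<.08)&(abs(P[...,1]+.295)<.06)
Q=P[m];print("handle top",m.sum(),Q.mean(0) if m.any() else 0)
if m.sum()>10: print(cv2.minAreaRect(Q[:,:2].astype(np.float32)*1000))
c=np.hstack([px[130:280,260:420],im2["pixels"][150:300,380:540]]);cv2.imwrite("pics/both7.png",cv2.resize(c,None,fx=2.5,fy=2.5))
E
python3 go.py 0.592 -0.295 0.1 183.6
```

```text
clock: 26.78
position: [0.5776, -0.297, 0.0107]
ee_rot: [0.09, -3.14, 0.0]
force: [1.1, 0.3, 0.2]
width: 1.002
gripper_force: 0.0
clock: 28.28
position: [0.4402, -0.1747, 0.1674]
ee_rot: [0.095, -3.138, 0.002]
force: [0.6, -0.7, 1.0]
width: 1.001
gripper_force: 0.0
handle side 128 [ 0.59058424 -0.29201846  0.06126666]
handle top 152 [ 0.59397136 -0.2913372   0.0671892 ]
((593.695068359375, -291.6654968261719), (56.16509246826172, 12.942061424255371), 3.6979401111602783)
units now-axes [-3.55 -3.16  1.69] turn -0.07 yaw -176.7 p [ 0.4428 -0.177   0.1675] tilt 0.09 w 0.999 gf 0.0 F [ 0.5 -0.3 -0.8] t 28.38 j [ 0.98  0.41 -0.92  1.95  0.39  0.97  1.5 ]
```

View pics/both7.png

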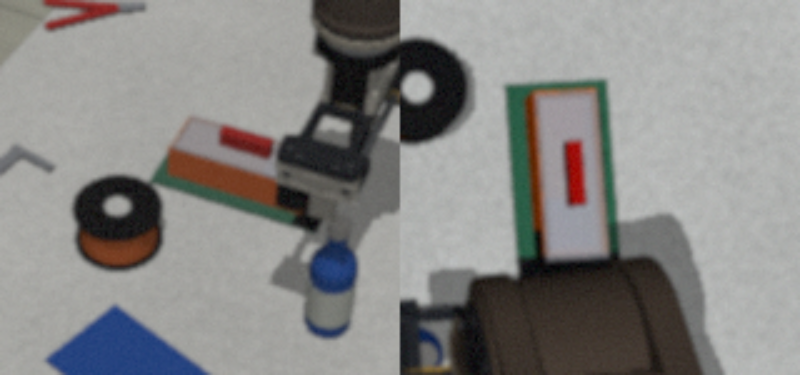

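The case sits squarely on the green mat with its lid on and the handle at world (0.594,-0.291). The gripper is near the bottle, so I raise first, then go over the handle.

```bash
python3 -m creep '[[0,0,-0.5,0,1],[0,0,-0.5,0,1],[-0.6,-0.5,0,-0.07,1],[-0.6,-0.52,0,0,1],[-0.6,-0.52,0,0,1],[-0.6,-0.52,0,0,1],[-0.6,-0.52,0,0,1],[-0.59,-0.5,0,0,1],[0,0,0,0,0.6],[0,0,0,0,0.6]]'
python3 -m creep '[[0,0,0.6,0,0.6],[0,0,0.7,0,0.6],[0,0,0.7,0,0.6],[0,0,0.6,0,0.6],[0,0,0.5,0,0.6],[0,0,0.3,0,0.6],[0,0,0.1,0,0.6],[0,0,0,0,0.6]]' 15
python3 go.py 0.5935 -0.2917 0.0505 183.7
```

```text
clock: 29.62
position: [0.5934, -0.2906, 0.2063]
ee_rot: [0.098, -3.14, -0.001]
force: [0.3, 0.2, -0.4]
width: 0.83
gripper_force: 0.0
clock: 30.62
position: [0.5937, -0.2907, 0.0671]
ee_rot: [-0.098, 3.14, -0.0]
force: [0.3, -0.5, -0.4]
width: 0.598
gripper_force: 0.0
units now-axes [ 0.01 -0.02  0.42] turn -0.03 yaw -176.4 p [ 0.5937 -0.2907  0.0671] tilt 0.03 w 0.598 gf 0.0 F [ 0.3 -0.5 -0.4] t 30.62 j [ 0.83  0.77 -0.75  1.59  0.6   1.02  1.53]
```

```bash
python3 -m creep '[[0,-0.02,0.2,0,0.4],[0,0,0.15,0,0.4],[0,0,0.05,0,0.4],[0,0,0,0,0.3],[0,0,0,0,0.2],[0,0,0,0,0.1],[0,0,0,0,0.1],[0,0,0,0,0.1],[0,0,0,0,0.1],[0,0,0,0,0.1]]' 15
python3 go.py 0.5935 -0.2917 0.0505 183.7
```

```text
clock: 31.88
position: [0.5936, -0.292, 0.051]
ee_rot: [-0.097, 3.14, -0.001]
force: [0.6, -3.4, 2.9]
width: 0.15
gripper_force: 15.0
units now-axes [0.   0.01 0.01] turn -0.04 yaw -176.4 p [ 0.5936 -0.292   0.051 ] tilt 0.04 w 0.15 gf 15.0 F [ 0.6 -3.4  2.9] t 31.88 j [ 0.83  0.79 -0.74  1.6   0.61  0.99  1.52]
```

```bash
python3 -m creep '[[0,0,0,0,0.1],[0,0,-0.1,0,0.1],[0,0,-0.15,0,0.1],[0,0,-0.25,0,0.1],[0,0,-0.4,0,0.1],[0,0,-0.6,0,0.1],[0,0,-0.6,0,0.1],[0,0,-0.6,0,0.1],[0,0,-0.6,0,0.1],[0,0,-0.5,0,0.1],[0,0,-0.3,0,0.1],[0,0,-0.1,0,0.1]]' 30
python3 -m creep '[[0.02,0.3,0,0,0.1],[0.05,0.6,0,0,0.1],[0.07,0.85,0,0,0.1],[0.08,0.9,0,0,0.1],[0.08,0.9,0,0,0.1],[0.08,0.9,0,0,0.1],[0.08,0.9,0,0,0.1],[0.07,0.9,0,0,0.1],[0.05,0.7,0,0,0.1],[0.03,0.5,0,0,0.1],[0.01,0.2,0,0,0.1]]'
python3 -m creep '[[0,0,0,0.5,0.1],[0,0,0,0.8,0.1],[0,0,0,0.9,0.1],[0,0,0,0.9,0.1],[0,0,0,0.9,0.1],[0,0,0,0.6,0.1],[0,0,0,0.25,0.1],[0,0,0,0,0.1]]'
python3 go.py 0.549 0.013 0.016 164.3
python3 - <<'E'
from h import *
a=grab("side")["pixels"][110:320,240:440];b=grab("top")["pixels"][140:350,270:490]
cv2.imwrite("pics/both8.png",cv2.resize(np.hstack([a,b]),None,fx=1.9,fy=1.9))
E
```

```text
clock: 33.38
position: [0.5936, -0.2915, 0.2194]
ee_rot: [-0.098, 3.139, -0.001]
force: [-0.0, -0.2, -0.6]
width: 0.149
gripper_force: 30.0
clock: 34.75
position: [0.549, 0.0141, 0.2186]
ee_rot: [0.101, -3.14, 0.0]
force: [0.0, -1.0, -1.6]
width: 0.152
gripper_force: 30.0
clock: 35.75
position: [0.5497, 0.0121, 0.2187]
ee_rot: [-0.433, -3.112, 0.0]
force: [0.5, -0.1, -1.5]
width: 0.147
gripper_force: 30.0
units now-axes [0.02 0.02 5.07] turn -0.03 yaw 164.2 p [0.5497 0.0121 0.2187] tilt 0.01 w 0.147 gf 29.99 F [ 0.5 -0.1 -1.5] t 35.75 j [ 0.48  0.45 -0.83  1.72  0.36  1.13  0.84]
```

View pics/both8.png

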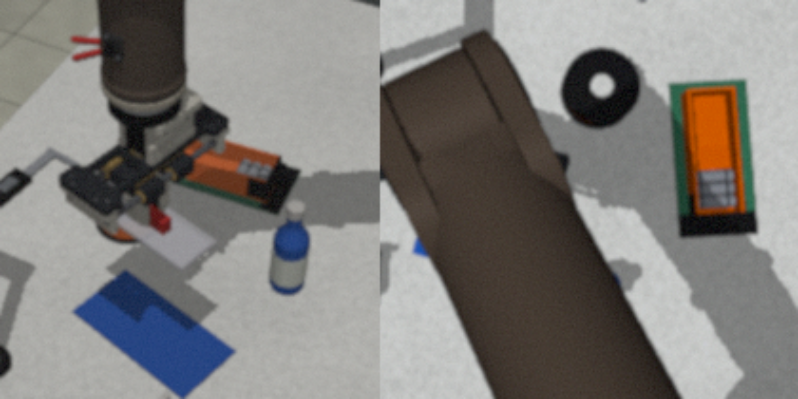

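All three bearings are in the pocket (grey at (717,187)), and the lid hangs level over the blue mat. Lower and release.

```bash
python3 -m creep '[[0,0,0.3,0,0.1],[0,0,0.6,0,0.1],[0,0,0.7,0,0.1],[0,0,0.7,0,0.1],[0,0,0.7,0,0.1],[0,0,0.6,0,0.1],[0,0,0.5,0,0.1],[0,0,0.3,0,0.1],[0,0,0.2,0,0.1],[0,0,0.1,0,0.1],[0,0,0,0,0.1]]'
python3 go.py 0.549 0.013 0.017 164.3
```

```text
clock: 37.22
position: [0.5499, 0.0123, 0.0309]
ee_rot: [0.432, 3.111, -0.0]
force: [0.5, 0.5, -0.3]
width: 0.152
gripper_force: 30.0
units now-axes [0.03 0.01 0.35] turn -0.03 yaw 164.2 p [0.5499 0.0123 0.0309] tilt 0.02 w 0.152 gf 29.99 F [ 0.5  0.5 -0.3] t 37.23 j [ 0.36  0.66 -0.68  1.91  0.58  0.78  0.64]
```

```bash
python3 -m creep '[[0,0,0.12,0,0.1],[0,0,0.1,0,0.1],[0,0,0.08,0,0.1],[0,0,0.04,0,0.1],[0,0,0,0,0.1]]'
python3 -m creep '[[0,0,0,0,0.2],[0,0,0,0,0.3],[0,0,0,0,0.4],[0,0,0,0,0.5],[0,0,0,0,0.5],[0,0,-0.2,0,0.5],[0,0,-0.5,0,0.5],[0,0,-0.8,0,0.5],[0,0,-0.9,0,0.5],[0,0,-0.9,0,0.5],[0,0,-0.9,0,0.5],[0,0,-0.9,0,0.5]]'
python3 -m creep '[[0.7,0,0,0,0.5],[0.9,0,0,0,0.5],[0.9,0,0,0,0.5],[0.9,0,0,0,0.5],[0.5,0,0,0,0.5],[0,0,0,0,0.5]]'
python3 - <<'E'
from h import *
r={}
for n in("side","top"):
    im=grab(n);P=pts(im);h=cv2.cvtColor(im["pixels"],cv2.COLOR_BGR2HSV)
    m=np.isfinite(P[...,0])&(P[...,2]>.01)&(P[...,2]<.06)&(h[...,1]>130)&((h[...,0]<6)|(h[...,0]>174))&(abs(P[...,0]-.549)<.09)&(abs(P[...,1]-.013)<.09)
    Q=P[m];print(n,m.sum(),Q.mean(0).round(3) if m.any() else 0)
    if m.sum()>9:print(cv2.minAreaRect(Q[:,:2].astype(np.float32)*1000))
    r[n]=im["pixels"]
cv2.imwrite("pics/both9.png",cv2.resize(np.hstack([r["side"][110:380,200:460],r["top"][130:400,240:500]]),None,fx=1.5,fy=1.5))
E
python3 go.py 0.549 0.013 0.017 164.3
```

```text
clock: 37.85
position: [0.5496, 0.0124, 0.0171]
ee_rot: [-0.433, -3.112, -0.0]
force: [0.8, 0.4, 0.3]
width: 0.153
gripper_force: 30.0
clock: 39.35
position: [0.5494, 0.0127, 0.2239]
ee_rot: [0.431, 3.111, 0.0]
force: [0.7, -0.1, -0.1]
width: 0.501
gripper_force: 0.0
clock: 40.1
position: [0.3991, 0.055, 0.222]
ee_rot: [0.431, 3.11, -0.002]
force: [-0.2, -0.8, 0.6]
width: 0.5
gripper_force: 0.0
side 140 [0.547 0.016 0.03 ]
((548.1063842773438, 14.010234832763672), (15.40908432006836, 56.473175048828125), 75.81111145019531)
top 111 [0.55  0.015 0.034]
((549.7567749023438, 15.320079803466797), (10.958105087280273, 56.442813873291016), 74.33013153076172)
units now-axes [-3.84  0.01  5.12] turn -0.04 yaw 164.1 p [0.4007 0.0546 0.2218] tilt 0.09 w 0.502 gf 0.0 F [-0.3  0.2  0.3] t 40.2 j [ 0.59  0.19 -0.95  2.02  0.18  1.01  0.84]
```

View pics/both9.png

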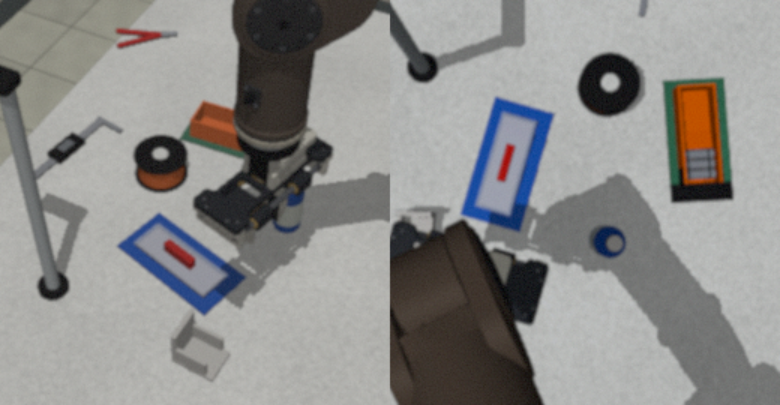

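The lid lies handle up and centred on the blue mat ((507,162) in the right half). The open case stands on the green mat with the three bearings in the pocket (702,162), and the bystanders are in place.

```bash
python3 -c "from cell import sign_off;print(sign_off())"
```

```text
the job is handed in; nothing more can be done
None
```

The job is done and handed in at about 40 s of the 72 s allowed, though sign-off returned no verdict: the last pictures show the three bearings in the pocket, the case on the green mat with its black end at the band, the lid handle up on the blue mat, and the bystanders in place.

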